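Set a crystal under the sash of a lapidary trim saw

TASK

Get the trim saw ready for a cut: raise its yellow-framed sash most of the way up by the black handle, then lay the long crystal along the two wooden saddles, flat side down, with its pointed end reaching in under the sash towards the blade by about 45 mm. Then lower the sash until its rubber lip rests lightly on the crystal, neither hanging clear of it nor pressed hard, and let go. Leave the rock, the pliers and the dish of beads where they are.

Things in the scene. Friction and masses are not known exactly. Their poses are not given: they have to be found in the camera images.
- saw: Trim saw, fixed. Origin on the bench below the cradle's centre; x runs from the front (robot side) into the hood. Base 16 mm high: 80 mm wide for x -140..30 mm, 250 mm wide for x 30..200. Sash plane x = 55 mm between posts at y +-112 mm (26 by 22 mm, 322 mm tall). Open on top; green sides at y +-118 mm, 116 mm high; blade (radius 55 mm, axis along x, 75 mm up) at x = 150 mm.
- cradle: Two wooden saddles fixed to the saw. Origin 55 mm above the saw's origin, in the plane of the saddle floors; x runs along the crystal's place into the hood, climbing at 0.17 rad; z is normal to the floors. Saddles at x = -65 and +55 mm (under the sash), 20 mm long; cheeks 12 mm high, 36 mm apart, 58 mm over the outside. Between saddles fingers have room to about 35 mm below the origin.
- sash (a joint): Height of the sash in m above its lowest position, 0 to 0.11. It is counterbalanced and stays wherever it is left; sliding it takes about 6 N.
- handle (a point): Grip point of the sash's handle: a black upright rib on top of the sash, 14 mm thick (saw's x), 100 mm long (saw's y), standing 36 mm above the yellow frame; its top is 14 mm above this point. 214 mm above the bench when the sash is at 0. The frame below is 10 mm thick, 200 mm wide, 100 mm high.
- lip: Springy black rubber lip under the sash, 8 mm thick (saw's x), 180 mm wide; origin at the middle of its lower edge, 134 mm below the handle point when free. It yields up to 6 mm at about 0.6 N per mm, then the sash itself presses. With the sash at 0 its edge is 16 mm above the floor of the saddle below it.
- crystal: Loose pale violet raw crystal bar, 200 mm long, 28 mm wide, flat parallel sides 26 mm high, sawn flat underneath, about 0.36 kg. Origin at the middle of the underside; x along its length to the pointed end, z up. Its rough top stands irregularly 26 to 42 mm above the underside.
- crystal_tip (a point): The crystal's pointed end, 100 mm along x from the crystal's origin and 13 mm above the underside (the bar tapers over the last 18 mm).
- rock: Loose rough mineral specimen, about 65 by 55 by 55 mm, origin under its centre. A bystander.
- pliers: Loose pliers with black handles, 160 mm long, 62 mm wide, 14 mm high, lying flat; origin at the pivot on the bench, jaws to +x. A bystander.
- dish: Loose white ceramic dish with beads in it, 84 mm across, 22 mm high, origin under its centre. A bystander.
Things that resemble listed ones, but are neither listed nor needed, are in the scene too. Leave any pink or red look-alike of the crystal alone.

How it is judged:
On the way, in this order (a step that is already met when the one before it is completed fails the run):
1. the sash is raised by more than 60 mm (value of joint sash above 0.06 m), for 0.2 s.
2. the crystal lies in both saddles, let go, its tip under and past the sash (x of crystal_tip in the frame of cradle between 0.075 and 0.125 m and z of crystal in the frame of cradle below 0.005 m and angle between the z axis of crystal and the z axis of cradle, either way round below 0.08 rad and contact force between the fingers and crystal below 0.1 N and linear speed of crystal below 0.03 m/s), for 0.2 s.
At the end, for the whole second after the job is handed in: The crystal lies flat side down in both saddles (within 5 mm of their floors, 8 mm of the middle, 0.08 rad), its tip 20 to 70 mm past the sash plane (75 to 125 mm along the cradle's x), at rest, and the lip rests on it with 0.3 to 5 N (x of crystal_tip in the frame of cradle between 0.075 and 0.125 m and z of crystal in the frame of cradle between -0.005 and 0.005 m and y of crystal in the frame of cradle between -0.008 and 0.008 m and angle between the z axis of crystal and the z axis of cradle, either way round below 0.08 rad and angle between crystal's own z axis and vertical below 0.4 rad and linear speed of crystal below 0.02 m/s and contact force between lip and crystal between 0.3 and 5 N); the robot touches nothing.
It fails at once if the lip presses the crystal with more than 15 N (contact force between lip and crystal above 15 N).
It fails at once if the rock, pliers or dish is shifted by more than 20 mm (distance of any of rock, pliers, dish from where it was at the start of the episode above 0.02 m).
It also fails if it takes over 72 s, if anything falls off the work surface, if the arm or the gripper's body presses on something with over 40 N, if the wrist force passes 120 N, or if a joint passes its speed limit or range.

ROBOT

A 6-joint arm with a two-finger parallel gripper is mounted at the origin on the work surface. World frame = base frame: x ahead of the robot, y to its left, z up, the work surface at z = 0. Lengths are in m, angles in rad, forces in N, time in s.
With the tool pointing down it reaches from about 0.275 to 0.825 m from the base axis. Payload 4.9 kg.
Tool frame: the origin (TCP) lies between the finger pads; the fingertips stand r.tip_extent ahead of it and the grasp point (between the pads) lies 5 mm behind it (r.tip_extent is the distance from the TCP to the fingertips, in m); z points along the fingers, y is the line along which they close (so a half turn about z gives the same grasp; the last joint's range is limited). The gripper opens to 85 mm and grips with 20 to 120 N. Pads are 22 mm wide; open, the fingers measure 114 mm over their backs; the gripper's body (76 mm by 85 mm) begins 54 mm behind the grasp point. The pads swing forward as they close: fully open they stand 13 mm farther back than shut.
Start: joints at [-1.265, 0.326, -0.193, 1.052, 0, 1.437], TCP at [0.234, -0.498, 0.245] pointing down, gripper open.
Joint ranges: [-2.65, 2.65], [-0.97, 1.79], [-1.3, 1.35], [-1.93, 2.1], [-1.47, 1.37], [-3.14, 3.14]. Speed limits (rad/s): [2.57, 2.57, 3.14, 3.14, 3.14, 3.14].

INTERFACE

Orientations are given as a rotation vector (axis times angle).
In Python, from bench import r gives the robot as it stands. The module is installed in compiled form; this text tells all that it offers.
- The arm moves only by the tool drive_tool, never from a script. Its argument "increments" is a list of rows, each an object with "linear": the shift along the tool's x, y, z in units of 0.04 m (1.0 is 0.04 m), a list of three; "turn": the turn about the tool's z in units of 4 degrees (1.0 is 4 degrees). In form: [{"linear": [dx, dy, dz], "turn": turn}, ...]. A call has exactly 5 rows; each row shifts and turns the commanded pose from where the row before left it, along the tool's axes as they then stand; what a row does not reach is not made up. A row lasts 1/8 s, in which the tool goes at most 62.5 mm and 10.7 degrees, less where a joint would pass 70% of its speed; a pose out of reach is approached as far as the arm can. A call with a number of a shift or a turn outside -1 to 1 is refused whole. A call with a gripper value outside its range is refused whole. "hand" is the closure, from 0 (fully open) to 1 (shut), set as the call begins (left out, the last holds). The fingers move at their own pace and stop on an object; the grip force is fixed at half the most. Time passes only in rows, so rows that do not move let the fingers close, or fill a call up. It gives the time, the measured TCP pose, the force, the opening and the grip force at its end, in the units of the state.
- r.get_obs(): the state, without advancing time (a new reading comes with each control period).
- r.read_camera(name): name is "scene" or "top"; returns the picture (420x560x3 uint8, blue, green, red); there is no depth.
- r.get_calibration(name): a dict with "camera_matrix" (3x3 intrinsics, pixels), "position" and "rotation" of the camera in the world. Camera axes: x right, y up, looking along -z (the intrinsics and any distortion apply to the point x, -y, -z); pixel columns grow to the right and rows downward; lengths in m; the calibration is good to about 2 mm. A picture is of the moment at which its call begins. get_calibration takes no time and is no camera call.
- r.close_job(): hands the job in; it is judged then, once.
The state is a dict: "time": time; "qpos": joint angles; "joint_velocities": joint speeds; "joint_torque": joint torques, N m; "position": TCP position; "tool_rot": TCP orientation; "force": force on the tool from outside, world axes, zero at the start; "moment": the same for the moment, N m; "finger_gap": finger opening in m; "finger_force": force on a finger pad.
Only numpy, scipy, OpenCV 4.12 (cv2) and the standard library are available. Lean on these libraries where they do the work, as an engineer would, in place of code of your own. Each camera call takes 0.05 s, during which the arm holds its last target. There are 200 camera calls.

## Working session

There is one attempt and no reset: what is moved stays moved. The work goes in short steps, Python scripts to look and compute and a tool call to move; the robot and the scene stay as the last step left them, time stands still between calls to the robot, and variables do not carry over. Pictures are saved under pics/ and viewed, at most 13 in all, crops included, and the job is handed in when it is done.

Besides the shell and the picture viewer there is one more tool, called after "Request:" as a command line: name --argument value ..., lists and objects as JSON in quotes. drive_tool: Moves the arm, as the interface text tells. Its arguments: {"type":"object","properties":{"increments":{"type":"array"},"hand":{"type":"number"}},"required":["increments"]}

```bash
mkdir -p pics
cat > h.py <<'E'
import numpy as np, cv2
from bench import r
def ray(c,u,v):
    K=np.array(c["camera_matrix"]);d=np.linalg.solve(K,[u,v,1.]);d=np.array([d[0],-d[1],-d[2]])
    return np.array(c["position"]),np.array(c["rotation"])@d
def onz(c,u,v,z):
    p,d=ray(c,u,v);return p+d*(z-p[2])/d[2]
def tri(c1,a,c2,b):
    p,d=ray(c1,*a);q,e=ray(c2,*b);d/=np.linalg.norm(d);e/=np.linalg.norm(e)
    s=np.linalg.lstsq(np.c_[d,-e],q-p,rcond=None)[0];A=p+d*s[0];B=q+e*s[1]
    return (A+B)/2,np.linalg.norm(A-B)
def proj(c,P):
    x=np.array(c["rotation"]).T@(np.array(P)-np.array(c["position"]));k=np.array(c["camera_matrix"])@[x[0],-x[1],-x[2]];return k[:2]/k[2]
E
python3 - <<'E'
from h import *
for n in("scene","top"):
    cv2.imwrite(f"pics/{n}0.png",r.read_camera(n));c=r.get_calibration(n);print(c)
print(r.get_obs(),r.tip_extent)
E
```

```text
{'camera_matrix': array([[383.38742999,   0.        , 283.26418312],
       [  0.        , 383.38742999, 209.6308017 ],
       [  0.        ,   0.        ,   1.        ]]), 'position': array([ 0.96201283, -0.44543311,  0.96330107]), 'rotation': array([0.69142997, 0.27822204, 0.75576532])}
{'camera_matrix': array([[546.05520287,   0.        , 287.96467609],
       [  0.        , 546.05520287, 215.06614268],
       [  0.        ,   0.        ,   1.        ]]), 'position': array([0.09581596, 0.03560565, 1.83306653]), 'rotation': array([ 0.16893717, -0.15901645, -1.55362489])}
{'time': 0.1, 'qpos': array([-1.26522117e+00,  3.26874834e-01, -1.93468195e-01,  1.05200953e+00,
        1.67494265e-05,  1.43661069e+00]), 'joint_velocities': array([-0.00128726, -0.00038876,  0.00193192,  0.00031432,  0.00028531,
        0.00043128]), 'joint_torque': array([-1.98123613e-03, -4.44240689e+01,  2.63037103e+01,  7.96799606e-03,
       -4.25017197e-04, -4.44378017e-06]), 'position': array([ 0.23401957, -0.49718348,  0.24458332]), 'tool_rot': array([-3.06443964e+00, -6.84883374e-01,  1.82923411e-04]), 'force': array([-0.17290495, -0.54222139,  0.16933092]), 'moment': array([-0.00887839, -0.03642581,  0.03312178]), 'finger_force': 0.0, 'finger_gap': 0.08555477242219887} 0.014
```

View pics/scene0.png

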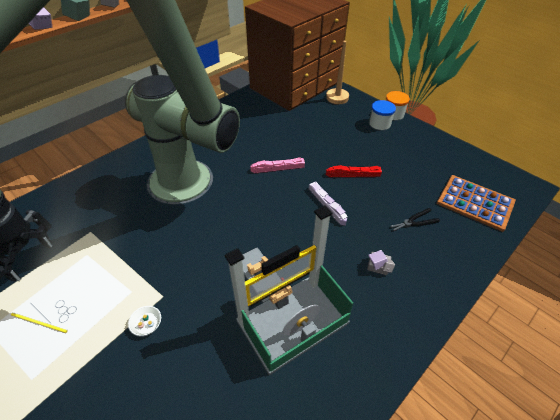

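View pics/top0.png

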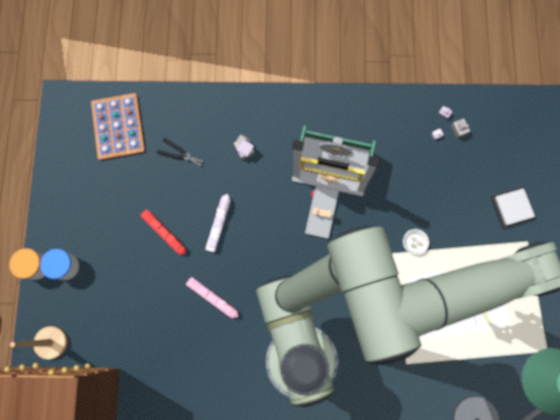

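```bash
sed -i 's/np.array(c\["rotation"\])/R(c)/g' h.py
cat >> h.py <<'E'
def R(c): return cv2.Rodrigues(np.array(c["rotation"],float))[0]
E
python3 - <<'E'
from h import *
s=cv2.imread("pics/scene0.png");t=cv2.imread("pics/top0.png")
f=lambda i,x,y,w,h,W,H:cv2.resize(i[y:y+h,x:x+w],(W,H),interpolation=cv2.INTER_CUBIC)
a=np.vstack([np.hstack([f(s,295,170,66,66,300,300),f(t,185,185,66,66,300,300)]),np.zeros((0,600,3),np.uint8)])
b=np.hstack([f(s,220,200,140,105,400,300),f(t,285,120,100,125,240,300)])
W=800;pad=lambda x:np.pad(x,((0,0),(0,W-x.shape[1]),(0,0)))
cv2.imwrite("pics/crop1.png",np.vstack([pad(a),pad(b)]))
cs,ct=[r.get_calibration(n) for n in("scene","top")]
print("base check",proj(ct,[0,0,0]),proj(cs,[0,0,0]))
for n,i,c,box in(("scene",s,cs,(295,170,66,66)),("top",t,ct,(195,180,45,80))):
    hsv=cv2.cvtColor(i,cv2.COLOR_BGR2HSV);m=(hsv[...,2]>110).astype(np.uint8)
    k=np.zeros_like(m);x,y,w,h=box;k[y:y+h,x:x+w]=1
    cc=max(cv2.findContours(m*k,0,1)[0],key=cv2.contourArea);print(n,cv2.contourArea(cc),cv2.minAreaRect(cc))
    p=cc[:,0,:];rc=cv2.boxPoints(cv2.minAreaRect(cc))
    for q in rc: print(q.round(1),onz(c,*q,.0).round(4),onz(c,*q,.03).round(4))
E
```

```text
base check [301.4936156  361.29002822] [180.18945991 179.9560288 ]
scene 383.5 ((329.1980895996094, 200.44338989257812), (51.66221618652344, 9.767292022705078), 47.48955535888672)
[308.1 184.7] [0.3384 0.3118 0.    ] [0.3578 0.2882 0.03  ]
[315.3 178.1] [0.3336 0.3556 0.    ] [0.3532 0.3306 0.03  ]
[350.3 216.2] [0.5369 0.3027 0.    ] [0.5501 0.2794 0.03  ]
[343.1 222.8] [0.5382 0.2634 0.    ] [0.5514 0.2414 0.03  ]
top 638.5 ((217.49996948242188, 221.99998474121094), (12.133151054382324, 61.56869125366211), 16.389541625976562)
[203.  249.8] [0.3615 0.3361 0.    ] [0.3571 0.3311 0.03  ]
[220.4 190.8] [0.5686 0.2848 0.    ] [0.5608 0.2808 0.03  ]
[232.  194.2] [0.5567 0.2441 0.    ] [0.5492 0.2407 0.03  ]
[214.6 253.2] [0.3502 0.2961 0.    ] [0.346  0.2919 0.03  ]
```

View pics/crop1.png

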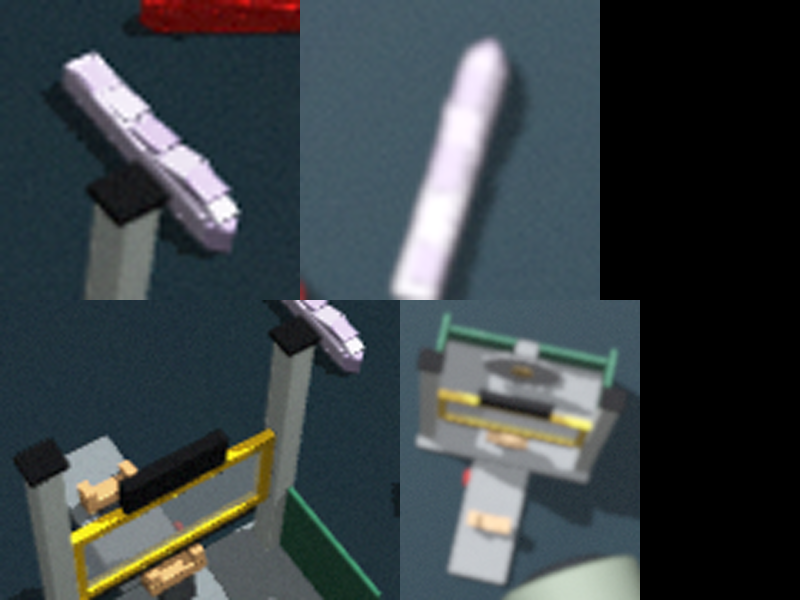

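The pale violet bar is at scene (327,201) and top (218,222). The pink bar at top (212,298) and the red bar at top (164,232) are look-alikes. The violet one fits by colour, and the crop shows its point at the far end, top (226,193). The saw's post caps are near scene (235,257) and (323,213). Its saddles are near top (322,213) and (329,178).

Run:
```python
from h import *
cs,ct=[r.get_calibration(n) for n in("scene","top")]
I={"s":cv2.imread("pics/scene0.png"),"t":cv2.imread("pics/top0.png")};C={"s":cs,"t":ct}
H={k:cv2.cvtColor(v,cv2.COLOR_BGR2HSV) for k,v in I.items()}
def comps(k,box,f,mn=8):
    x,y,w,h=box;m=f(H[k][y:y+h,x:x+w].astype(int)).astype(np.uint8)
    n,l,st,ce=cv2.connectedComponentsWithStats(m);print(k,[(ce[i].round(1)+[x,y],st[i].tolist()) for i in range(1,n) if st[i,4]>=mn])
    return m
wood=lambda h:(h[...,0]>8)&(h[...,0]<19)&(h[...,1]>70)&(h[...,2]>110)
yel=lambda h:(h[...,0]>=20)&(h[...,0]<32)&(h[...,1]>150)&(h[...,2]>90)
blk=lambda h:(h[...,2]<42)&(h[...,1]<140)
for nm,f in(("wood",wood),("yellow",yel),("black",blk)):
    print(nm);comps("s",(220,200,115,110),f);comps("t",(285,120,100,125),f)
# V-channel dumps for handle/caps
print(H["t"][150:175,296:372,2][::2,::3])
```

```text
wood
s [(array([256.5, 266. ]), [27, 56, 21, 19, 91]), (array([281.5, 293.8]), [50, 85, 22, 18, 145])]
t [(array([329.3, 177.8]), [37, 54, 16, 8, 67]), (array([317.8, 211.6]), [31, 90, 5, 4, 14])]
yellow
s [(array([280.3, 274.8]), [25, 45, 71, 61, 619])]
t [(array([303.7, 160.3]), [17, 39, 6, 4, 10])]
black
s [(array([323.1, 211.7]), [93, 0, 22, 26, 221]), (array([280.5, 259. ]), [41, 45, 39, 30, 445]), (array([233.7, 256.4]), [5, 49, 18, 17, 191]), (array([297.8, 279.1]), [67, 73, 22, 13, 28]), (array([255.9, 303.7]), [29, 96, 19, 14, 55]), (array([228.3, 305.7]), [0, 101, 16, 9, 108]), (array([276.8, 304.6]), [56, 103, 3, 5, 8])]
t [(array([332.8, 164.6]), [35, 41, 26, 8, 42])]
[[ 90  82 113 141 143 142 144 143 139 129 100  92  94 100 116  92  94  96
  127 171 159 141 136 119 104 151]
 [107 106 132 143 143 144 143 144 145 189 164 118  95  89  93  89  94  93
  101 174 196 180 172 155 135 154]
 [107 109 134 144 142 142 141 142 144 198 201 163 126 109 111 100 100 100
  119 169 203 201 200 194 160 150]
 [106 107 150 143 143 143 144 136 128 190 197 159 142 141 153 138 146 131
  149 183 
[... 306 characters left out ...]
89 107 123
  142 154 178 195 203 195  93  68]
 [101 111 115 117 119 120 134 115  81  63  43  34  36  47  55  62  69  75
  137 144 147 162 194 192 101  65]
 [106 108 117 132 126 125 119 119 124 123 110  87  62  42  35  33  42  70
  175 167 155 154 159 180 141  88]
 [103 108 123 169 160 155 150 136 138 142 142 135 124 110  91  65  42  99
  208 215 216 195 179 178 128 104]
 [105 111 128 137 148 163 181 175 169 154 148 143 143 142 134 125 107 126
  191 215 247 248 234 182 114 103]
 [104 115 140 137 129 118 138 152 172 180 170 166 159 149 141 141 140 133
  139 152 202 228 245 177 104 102]
 [104 115 144 144 144 143 138 142 167 161 156 179 181 171 171 155 150 144
  141 140 137 138 168 136 106  96]]
```

Run:
```python
from h import *
t=cv2.imread("pics/top0.png");s=cv2.imread("pics/scene0.png")
a=cv2.resize(t[124:224,290:380],(540,600),interpolation=cv2.INTER_CUBIC)
b=cv2.resize(s[255:305,245:295],(260,260),interpolation=cv2.INTER_CUBIC);c=cv2.resize(s[240:290,255:305],(260,260),interpolation=cv2.INTER_CUBIC)
o=np.zeros((600,800,3),np.uint8);o[:,:540]=a;o[:260,540:]=b;o[300:560,540:]=c
cv2.imwrite("pics/crop2.png",o)
```

```text
(no output)
```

View pics/crop2.png

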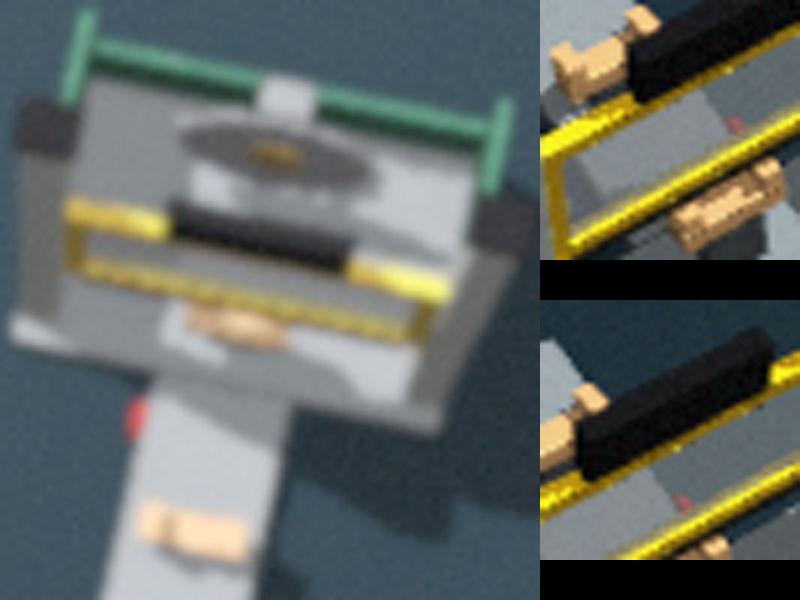

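Run:
```python
from h import *
cs,ct=[r.get_calibration(n) for n in("scene","top")]
T=lambda u,v:(290+(u+.5)/6-.5,124+(v+.5)/6-.5)
S1=lambda u,v:(220+(u+.5)/2.857-.5,200+(v-300+.5)/2.857-.5)
B=lambda u,v:(245+(u-540+.5)/5.2-.5,255+(v+.5)/5.2-.5)
Cc=lambda u,v:(255+(u-540+.5)/5.2-.5,240+(v-300+.5)/5.2-.5)
P={}
for n,a,b in[("capL",S1(294,337),T(46,125)),("capR",S1(42,460),T(502,218)),("handle",Cc(677,385),T(264,231)),
 ("hEndL",Cc(766,337),T(175,211)),("hEndR",Cc(588,432),T(352,250)),
 ("sad1 +y cheek",B(643,17),T(150,520)),("sad1 -y cheek",B(566,52),T(243,543)),("sad2 +y",B(772,170),T(193,315)),("sad2 -y",B(690,212),T(284,330))]:
    P[n],e=tri(cs,a,ct,b);print(n,P[n].round(4),round(e,4))
for n,z in(("capL",.322),("capR",.322)):
    u=dict(capL=(S1(294,337),T(46,125)),capR=(S1(42,460),T(502,218)))[n];print(n,onz(cs,*u[0],z).round(4),onz(ct,*u[1],z).round(4))
d=P["capR"]-P["capL"];print("post yaw",np.arctan2(d[0],-d[1]),np.linalg.norm(d[:2]))
# base strip edges, z=.016
for q in[(98,600),(150,380),(253,600),(298,395),(10,335),(440,430)]: print(q,onz(ct,*T(*q),.016).round(4))
```

```text
capL [0.6275 0.0214 0.3173] 0.0028
capR [ 0.5815 -0.1977  0.3227] 0.0008
handle [ 0.6031 -0.0888  0.2333] 0.0025
hEndL [ 0.6131 -0.043   0.2349] 0.0034
hEndR [ 0.5935 -0.1335  0.2331] 0.0024
sad1 +y cheek [ 0.4896 -0.0396  0.058 ] 0.0007
sad1 -y cheek [ 0.4778 -0.0885  0.0618] 0.0049
sad2 +y [ 0.6072 -0.0616  0.0649] 0.0034
sad2 -y [ 0.5975 -0.1112  0.0716] 0.0049
capL [0.6293 0.0168 0.322 ] [0.6268 0.0225 0.322 ]
capR [ 0.5809 -0.1978  0.322 ] [ 0.5819 -0.1974  0.322 ]
post yaw -0.2071530078923162 0.22384496094592182
(98, 600) [ 0.4526 -0.0118  0.016 ]
(150, 380) [ 0.5814 -0.041   0.016 ]
(253, 600) [ 0.4535 -0.0993  0.016 ]
(298, 395) [ 0.5733 -0.1257  0.016 ]
(10, 335) [0.6073 0.0395 0.016 ]
(440, 430) [ 0.5535 -0.2066  0.016 ]
```

Request:
drive_tool --increments '[{"linear": [0,0,-0.2],"turn": -0.88},{"linear": [0,0,-0.2],"turn": -0.88},{"linear": [0,0,-0.2],"turn": -0.88},{"linear": [0,0,-0.2],"turn": -0.88},{"linear": [0,0,-0.2],"turn": -0.88}]' --hand 0

```text
time: 0.72
position: [0.2341, -0.4973, 0.2851]
tool_rot: [-2.923, -1.149, -0.0]
force: [-0.4, -0.3, -0.5]
finger_gap: 0.0856
finger_force: 0.0
```

Request:
drive_tool --increments '[{"linear": [0,0,-0.2],"turn": -0.88},{"linear": [0,0,-0.2],"turn": -0.88},{"linear": [0,0,-0.2],"turn": -0.88},{"linear": [0,0,-0.2],"turn": -0.88},{"linear": [0,0,-0.2],"turn": -0.88}]'

```text
time: 1.35
position: [0.2341, -0.4974, 0.3251]
tool_rot: [-2.713, -1.582, -0.0]
force: [-0.6, -0.3, 0.9]
finger_gap: 0.0856
finger_force: 0.0
```

Request:
drive_tool --increments '[{"linear": [0,0,-0.2],"turn": -0.88},{"linear": [0,0,-0.2],"turn": -0.88},{"linear": [0,0,-0.2],"turn": -0.88},{"linear": [0,0,-0.2],"turn": -0.88},{"linear": [0,0,-0.2],"turn": -0.88}]'

```text
time: 1.98
position: [0.2341, -0.4974, 0.365]
tool_rot: [-2.439, -1.979, -0.001]
force: [-0.2, -0.2, -0.5]
finger_gap: 0.0853
finger_force: 0.0
```

```bash
cat > go.py <<'E'
from h import *
import sys
def go(x,y,z,yaw=None):
    o=r.get_obs();M=cv2.Rodrigues(o["tool_rot"])[0];yy=np.arctan2(M[1,1],M[0,1])
    print("t",o["time"],"pos",o["position"].round(4),"yyaw",yy.round(4),"tilt",M[2,2].round(4),"F",o["force"].round(2),"gap",o["finger_gap"].round(4),o["finger_force"])
    print("units",(M.T@(np.array([x,y,z])-o["position"])/.04).round(3),"turn",None if yaw is None else -np.degrees((yaw-yy+np.pi)%(2*np.pi)-np.pi)/4)
if __name__=="__main__": go(*map(float,sys.argv[1:]))
E
python3 go.py .6035 -.0885 .36 -.21
python3 - <<'E'
from h import *
cs,ct=[r.get_calibration(n) for n in("scene","top")]
A=lambda u,v:(295+(u+.5)/4.545-.5,170+(v+.5)/4.545-.5);T=lambda u,v:(185+(u-300+.5)/4.545-.5,185+(v+.5)/4.545-.5)
for a,b in[((232,236),(488,42)),((82,62),(415,295))]: print(tri(cs,A(*a),ct,T(*b)))
E
```

```text
(array([0.5509294 , 0.26070797, 0.02023657]), np.float64(0.004698850285600923))
(array([0.35961063, 0.30943158, 0.02359668]), np.float64(0.0009120970281288839))Traceback (most recent call last):
  File "go.py", line 7, in <module>
    if __name__=="__main__": go(*map(float,sys.argv[1:]))
                             ~~^^^^^^^^^^^^^^^^^^^^^^^^^^
  File "go.py", line 5, in go
    print("t",o["time"],"pos",o["position"].round(4),"yyaw",yy.round(4),"tilt",M[2,2].round(4),"F",o["force"].round(2),"gap",o["finger_gap"].round(4),o["finger_force"])
                                                                                                                             ^^^^^^^^^^^^^^^^^^^^^
AttributeError: 'float' object has no attribute 'round'
```

```bash
sed -i 's/o\["finger_gap"\].round(4)/o["finger_gap"]/' go.py; python3 go.py .6035 -.0885 .36 -.21
```

```text
t 1.975 pos [ 0.2341 -0.4974  0.365 ] yyaw -0.2074 tilt -1.0 F [-0.16 -0.19 -0.52] gap 0.08526051121195158 0.0
units [11.905  6.932  0.134] turn 0.037062611110252226
```

Request:
drive_tool --increments '[{"linear": [0.79,0.46,0],"turn": 0},{"linear": [0.79,0.46,0],"turn": 0},{"linear": [0.79,0.46,0],"turn": 0},{"linear": [0.79,0.46,0],"turn": 0},{"linear": [0.79,0.46,0],"turn": 0}]'

```text
time: 2.6
position: [0.3576, -0.3611, 0.3649]
tool_rot: [-2.441, -1.976, -0.0]
force: [0.1, -0.8, -0.6]
finger_gap: 0.0851
finger_force: 0.0
```

Request:
drive_tool --increments '[{"linear": [0.79,0.46,0],"turn": 0},{"linear": [0.79,0.46,0],"turn": 0},{"linear": [0.79,0.46,0],"turn": 0},{"linear": [0.79,0.46,0],"turn": 0},{"linear": [0.79,0.46,0],"turn": 0}]'

```text
time: 3.22
position: [0.4804, -0.2258, 0.3649]
tool_rot: [-2.441, -1.977, 0.0]
force: [0.3, 0.9, -0.4]
finger_gap: 0.0856
finger_force: 0.0
```

Request:
drive_tool --increments '[{"linear": [0.79,0.46,0],"turn": 0},{"linear": [0.79,0.46,0],"turn": 0},{"linear": [0.79,0.46,0],"turn": 0},{"linear": [0.79,0.46,0],"turn": 0},{"linear": [0.79,0.46,0],"turn": 0}]'

```text
time: 3.85
position: [0.6032, -0.0904, 0.3648]
tool_rot: [-2.441, -1.977, 0.001]
force: [1.0, -0.4, -0.4]
finger_gap: 0.0855
finger_force: 0.0
```

```bash
python3 go.py .6035 -.0885 .214 -.21
```

```text
t 3.85 pos [ 0.6032 -0.0904  0.3648] yyaw -0.2094 tilt -1.0 F [ 0.95 -0.41 -0.42] gap 0.08548833610481858 0.0
units [0.048 0.    3.769] turn 0.008187156680013736
```

Request:
drive_tool --increments '[{"linear": [0.05,0,0.75],"turn": 0},{"linear": [0,0,0.75],"turn": 0},{"linear": [0,0,0.75],"turn": 0},{"linear": [0,0,0.65],"turn": 0},{"linear": [0,0,0.5],"turn": 0}]'

```text
time: 4.47
position: [0.6023, -0.0892, 0.2274]
tool_rot: [-2.44, -1.976, 0.002]
force: [-0.6, 0.4, 1.1]
finger_gap: 0.0854
finger_force: 0.0
```

Request:
drive_tool --increments '[{"linear": [0,0,0.15],"turn": 0},{"linear": [0,0,0.15],"turn": 0},{"linear": [0,0,0.07],"turn": 0},{"linear": [0,0,0],"turn": 0},{"linear": [0,0,0],"turn": 0}]'

```text
time: 5.1
position: [0.6034, -0.0895, 0.215]
tool_rot: [2.441, 1.977, 0.001]
force: [0.6, -1.1, 0.1]
finger_gap: 0.0858
finger_force: 0.0
```

Request:
drive_tool --increments '[{"linear": [0,0,0],"turn": 0},{"linear": [0,0,0],"turn": 0},{"linear": [0,0,0],"turn": 0},{"linear": [0,0,0],"turn": 0},{"linear": [0,0,0],"turn": 0}]' --hand 1

```text
time: 5.72
position: [0.6031, -0.0895, 0.2145]
tool_rot: [-2.442, -1.977, 0.0]
force: [0.1, -0.3, 0.9]
finger_gap: 0.0129
finger_force: 60.7
```

```bash
python3 go.py .6035 -.0885 .314 -.21; python3 -c "
from h import *
cv2.imwrite('pics/s1.png',cv2.resize(r.read_camera('scene')[150:330,190:390],(800,600)[:2]))"
```

```text
t 5.725 pos [ 0.6031 -0.0895  0.2145] yyaw -0.2096 tilt -1.0 F [ 0.05 -0.35  0.89] gap 0.012949084487745573 60.67455768585205
units [ 0.026  0.004 -2.488] turn 0.005071753252266967
```

View pics/s1.png

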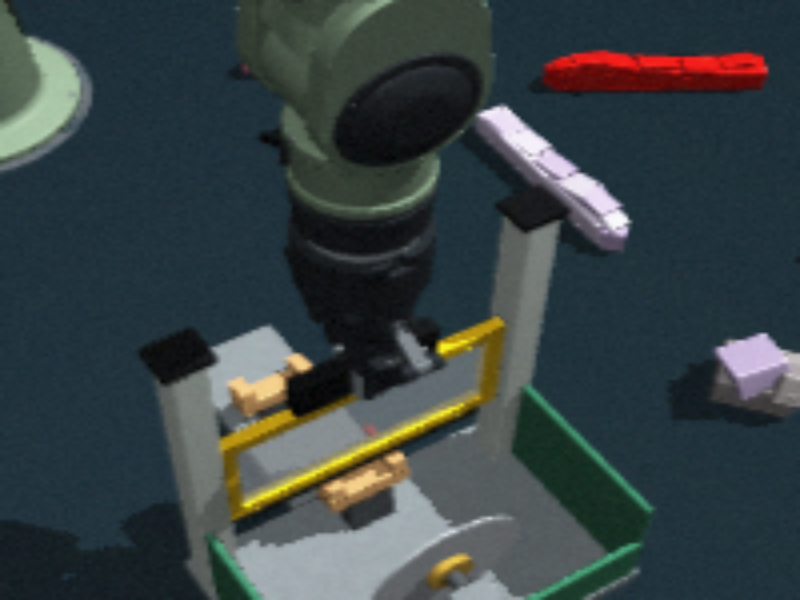

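The fingers have closed on the rib: the gap is 13 mm and the gripper in the picture is at (370,370). I'll feel for the sash's lower stop, then lift.

Request:
drive_tool --increments '[{"linear": [0,0,0.05],"turn": 0},{"linear": [0,0,0.05],"turn": 0},{"linear": [0,0,0],"turn": 0},{"linear": [0,0,0],"turn": 0},{"linear": [0,0,0],"turn": 0}]'

```text
time: 6.4
position: [0.6031, -0.0895, 0.2112]
tool_rot: [2.441, 1.977, 0.0]
force: [-2.5, 0.5, 5.8]
finger_gap: 0.0134
finger_force: 61.5
```

```bash
python3 go.py .6035 -.0885 .314 -.21
```

```text
t 6.4 pos [ 0.6031 -0.0895  0.2112] yyaw -0.2096 tilt -1.0 F [-2.5   0.55  5.77] gap 0.013359401362336572 61.49348974227905
units [ 0.025  0.005 -2.571] turn 0.006025535588660073
```

Request:
drive_tool --increments '[{"linear": [0,0,0.05],"turn": 0},{"linear": [0,0,0.05],"turn": 0},{"linear": [0,0,0],"turn": 0},{"linear": [0,0,0],"turn": 0},{"linear": [0,0,0],"turn": 0}]'

```text
time: 7.02
position: [0.6031, -0.0895, 0.207]
tool_rot: [2.441, 1.977, 0.0]
force: [-2.9, 0.7, 5.5]
finger_gap: 0.0134
finger_force: 61.5
```

Request:
drive_tool --increments '[{"linear": [0,0,0.05],"turn": 0},{"linear": [0,0,0.05],"turn": 0},{"linear": [0,0,0.05],"turn": 0},{"linear": [0,0,0],"turn": 0},{"linear": [0,0,0],"turn": 0}]'

```text
time: 7.65
position: [0.6032, -0.0895, 0.2063]
tool_rot: [2.439, 1.975, 0.003]
force: [-13.0, 2.7, 34.8]
finger_gap: 0.0132
finger_force: 65.5
```

Request:
drive_tool --increments '[{"linear": [0,0,-0.3],"turn": 0},{"linear": [0,0,-0.5],"turn": 0},{"linear": [0,0,-0.5],"turn": 0},{"linear": [0,0,-0.5],"turn": 0},{"linear": [0,0,-0.5],"turn": 0}]'

```text
time: 8.28
position: [0.6031, -0.0895, 0.291]
tool_rot: [-2.44, -1.976, 0.002]
force: [3.0, -0.4, -7.9]
finger_gap: 0.0132
finger_force: 59.6
```

Request:
drive_tool --increments '[{"linear": [0,0,-0.25],"turn": 0},{"linear": [0,0,0],"turn": 0},{"linear": [0,0,0],"turn": 0},{"linear": [0,0,0],"turn": 0},{"linear": [0,0,0],"turn": 0}]'

```text
time: 8.9
position: [0.6031, -0.0895, 0.3029]
tool_rot: [2.441, 1.977, 0.001]
force: [-2.3, -0.5, 5.4]
finger_gap: 0.0135
finger_force: 61.5
```

```bash
python3 go.py .6035 -.0885 .314 -.21
python3 - <<'E'
from h import *
cs=r.get_calibration("scene");h=cv2.cvtColor(r.read_camera("scene"),cv2.COLOR_BGR2HSV).astype(int)[200:310,200:335]
m=(h[...,0]>=20)&(h[...,0]<32)&(h[...,1]>150)&(h[...,2]>90);y,x=np.nonzero(m);print(len(x),x.mean()+200,y.mean()+200)
# lower frame bar predicted: frame mid 214+14-36-50=142mm+sash
for s in(0,.05,.1): print(s,proj(cs,[.6035,-.0885,.142+s]))
E
```

```text
t 8.9 pos [ 0.6031 -0.0895  0.3029] yyaw -0.2094 tilt -1.0 F [-2.35 -0.49  5.44] gap 0.01346085308260979 61.525830030441284
units [ 0.025  0.004 -0.277] turn 0.008114144364566478
702 280.10398860398857 254.8062678062678
0 [280.48406045 277.24055771]
0.05 [280.55523048 266.05379592]
0.1 [280.63247813 253.9117295 ]
```

Request:
drive_tool --increments '[{"linear": [0,0,0],"turn": 0},{"linear": [0,0,0],"turn": 0},{"linear": [0,0,0],"turn": 0},{"linear": [0,0,0],"turn": 0},{"linear": [0,0,0],"turn": 0}]' --hand 0

```text
time: 9.57
position: [0.6031, -0.0895, 0.3024]
tool_rot: [2.441, 1.977, -0.0]
force: [-0.3, 0.2, 0.6]
finger_gap: 0.0852
finger_force: 0.0
```

Request:
drive_tool --increments '[{"linear": [0,0,-0.4],"turn": 0},{"linear": [0,0,-0.5],"turn": 0},{"linear": [0,0,-0.5],"turn": 0},{"linear": [0,0,-0.4],"turn": 0},{"linear": [0,0,-0.2],"turn": 0}]'

```text
time: 10.2
position: [0.6034, -0.0895, 0.3834]
tool_rot: [2.441, 1.976, 0.001]
force: [-0.1, 0.2, -0.5]
finger_gap: 0.0854
finger_force: 0.0
```

```bash
python3 go.py .4311 .2912 .08 1.322
```

```text
t 10.2 pos [ 0.6034 -0.0895  0.3834] yyaw -0.2095 tilt -1.0 F [-0.12  0.22 -0.47] gap 0.08541927694802005 0.0
units [ 8.415 -6.203  7.577] turn -21.936406408908276
```

Request:
drive_tool --increments '[{"linear": [0.56,-0.41,0],"turn": 0},{"linear": [0.56,-0.41,0],"turn": 0},{"linear": [0.56,-0.41,0],"turn": 0},{"linear": [0.56,-0.41,0],"turn": 0},{"linear": [0.56,-0.41,0],"turn": 0}]'

```text
time: 10.82
position: [0.5456, 0.0379, 0.3821]
tool_rot: [-2.441, -1.977, 0.001]
force: [-0.9, 0.1, 0.2]
finger_gap: 0.0852
finger_force: 0.0
```

Request:
drive_tool --increments '[{"linear": [0.56,-0.41,0],"turn": 0},{"linear": [0.56,-0.41,0],"turn": 0},{"linear": [0.56,-0.41,0],"turn": 0},{"linear": [0.56,-0.41,0],"turn": 0},{"linear": [0.56,-0.41,0],"turn": 0}]'

```text
time: 11.45
position: [0.4887, 0.1645, 0.3821]
tool_rot: [-2.441, -1.977, 0.001]
force: [0.2, 0.8, -0.5]
finger_gap: 0.0859
finger_force: 0.0
```

Request:
drive_tool --increments '[{"linear": [0.56,-0.41,0],"turn": 0},{"linear": [0.56,-0.41,0],"turn": 0},{"linear": [0.56,-0.41,0],"turn": 0},{"linear": [0.56,-0.41,0],"turn": 0},{"linear": [0.56,-0.41,0],"turn": 0}]'

```text
time: 12.08
position: [0.4318, 0.2911, 0.3821]
tool_rot: [-2.441, -1.977, 0.001]
force: [0.1, -0.3, -0.8]
finger_gap: 0.0855
finger_force: 0.0
```

Request:
drive_tool --increments '[{"linear": [0,0,0.22],"turn": -0.88},{"linear": [0,0,0.22],"turn": -0.88},{"linear": [0,0,0.22],"turn": -0.88},{"linear": [0,0,0.22],"turn": -0.88},{"linear": [0,0,0.22],"turn": -0.88}]'

```text
time: 12.7
position: [0.4322, 0.2903, 0.3378]
tool_rot: [-2.108, -2.329, 0.001]
force: [0.2, 0.4, -0.0]
finger_gap: 0.0854
finger_force: 0.0
```

Request:
drive_tool --increments '[{"linear": [0,0,0.22],"turn": -0.88},{"linear": [0,0,0.22],"turn": -0.88},{"linear": [0,0,0.22],"turn": -0.88},{"linear": [0,0,0.22],"turn": -0.88},{"linear": [0,0,0.22],"turn": -0.88}]'

```text
time: 13.32
position: [0.4322, 0.2902, 0.2938]
tool_rot: [-1.727, -2.624, 0.001]
force: [-0.3, 0.1, 0.0]
finger_gap: 0.0853
finger_force: 0.0
```

Request:
drive_tool --increments '[{"linear": [0,0,0.22],"turn": -0.88},{"linear": [0,0,0.22],"turn": -0.88},{"linear": [0,0,0.22],"turn": -0.88},{"linear": [0,0,0.22],"turn": -0.88},{"linear": [0,0,0.22],"turn": -0.88}]'

```text
time: 13.95
position: [0.4321, 0.2902, 0.2498]
tool_rot: [-1.305, -2.857, 0.001]
force: [0.1, 0.4, 0.3]
finger_gap: 0.0854
finger_force: 0.0
```

Request:
drive_tool --increments '[{"linear": [0,0,0.22],"turn": -0.88},{"linear": [0,0,0.22],"turn": -0.88},{"linear": [0,0,0.22],"turn": -0.88},{"linear": [0,0,0.22],"turn": -0.88},{"linear": [0,0,0.22],"turn": -0.88}]'

```text
time: 14.58
position: [0.4321, 0.2902, 0.2059]
tool_rot: [-0.852, -3.023, 0.001]
force: [0.4, -0.2, -0.5]
finger_gap: 0.0852
finger_force: 0.0
```

Request:
drive_tool --increments '[{"linear": [0,0,0.22],"turn": -0.88},{"linear": [0,0,0.22],"turn": -0.88},{"linear": [0,0,0.22],"turn": -0.88},{"linear": [0,0,0.22],"turn": -0.88},{"linear": [0,0,0.22],"turn": -0.88}]'

```text
time: 15.2
position: [0.4321, 0.2902, 0.1619]
tool_rot: [-0.38, -3.118, 0.0]
force: [0.7, 0.7, -0.9]
finger_gap: 0.0856
finger_force: 0.0
```

```bash
python3 go.py .4311 .2912 .017 1.322
```

```text
t 15.2 pos [0.4321 0.2902 0.1619] yyaw 1.3285 tilt -1.0 F [ 0.66  0.67 -0.95] gap 0.08563702927271889 0.0
units [0.029 0.019 3.622] turn 0.09257537074204163
```

Request:
drive_tool --increments '[{"linear": [0.03,0.02,0.8],"turn": 0.09},{"linear": [0,0,0.8],"turn": 0},{"linear": [0,0,0.8],"turn": 0},{"linear": [0,0,0.7],"turn": 0},{"linear": [0,0,0.3],"turn": 0}]'

```text
time: 15.82
position: [0.4302, 0.2908, 0.0249]
tool_rot: [-0.392, -3.115, 0.002]
force: [-1.0, -1.0, 0.1]
finger_gap: 0.0855
finger_force: 0.0
```

Request:
drive_tool --increments '[{"linear": [0,0,0.15],"turn": 0},{"linear": [0,0,0.05],"turn": 0},{"linear": [0,0,0],"turn": 0},{"linear": [0,0,0],"turn": 0},{"linear": [0,0,0],"turn": 0}]'

```text
time: 16.45
position: [0.4317, 0.2916, 0.0189]
tool_rot: [0.393, 3.116, 0.001]
force: [0.6, 0.5, 0.1]
finger_gap: 0.0853
finger_force: 0.0
```

Request:
drive_tool --increments '[{"linear": [0,0,0],"turn": 0},{"linear": [0,0,0],"turn": 0},{"linear": [0,0,0],"turn": 0},{"linear": [0,0,0],"turn": 0},{"linear": [0,0,0],"turn": 0}]' --hand 1

```text
time: 17.08
position: [0.4315, 0.2916, 0.0187]
tool_rot: [0.393, 3.117, 0.001]
force: [-0.9, -0.5, 3.7]
finger_gap: 0.0269
finger_force: 60.9
```

```bash
python3 go.py .4311 .2912 .16 1.361;python3 -c "
from h import *
a=r.read_camera('scene')[130:250,270:390];b=r.read_camera('top')[160:280,150:270]
cv2.imwrite('pics/s2.png',cv2.resize(np.hstack([a,b]),(800,400)))"
```

```text
t 17.075 pos [0.4315 0.2916 0.0187] yyaw 1.3202 tilt -1.0 F [-0.9  -0.49  3.69] gap 0.026853082794931725 60.90919905225746
units [ 0.007 -0.011 -3.532] turn -0.5843555840874389
```

View pics/s2.png

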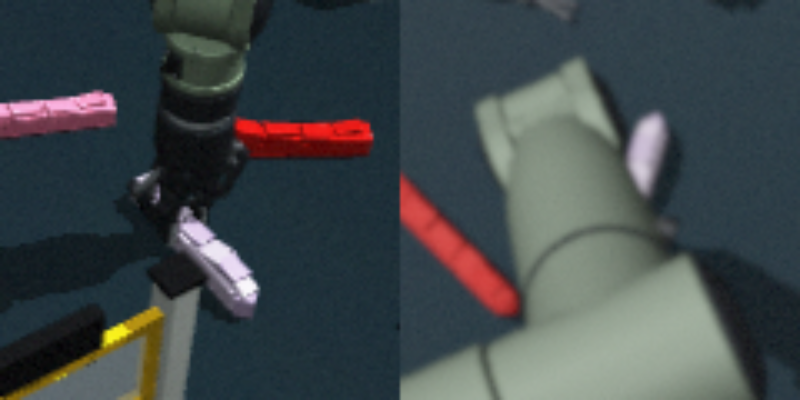

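Request:
drive_tool --increments '[{"linear": [0,0,-0.4],"turn": 0},{"linear": [0,0,-0.8],"turn": -0.28},{"linear": [0,0,-0.9],"turn": -0.28},{"linear": [0,0,-0.9],"turn": 0},{"linear": [0,0,-0.5],"turn": 0}]'

```text
time: 17.8
position: [0.4316, 0.2914, 0.1606]
tool_rot: [0.332, 3.123, 0.001]
force: [-0.2, 0.5, -4.3]
finger_gap: 0.027
finger_force: 60.0
```

```bash
python3 go.py .3965 -.044 .16 1.36
```

```text
t 17.8 pos [0.4316 0.2914 0.1606] yyaw 1.3591 tilt -1.0 F [-0.16  0.48 -4.25] gap 0.026994203258964004 59.99434124445543
units [-0.904 -8.381  0.012] turn -0.012205983004357027
```

Request:
drive_tool --increments '[{"linear": [-0.06,-0.56,0],"turn": 0},{"linear": [-0.06,-0.56,0],"turn": 0},{"linear": [-0.06,-0.56,0],"turn": 0},{"linear": [-0.06,-0.56,0],"turn": 0},{"linear": [-0.06,-0.56,0],"turn": 0}]'

```text
time: 18.42
position: [0.4187, 0.1783, 0.1586]
tool_rot: [-0.332, -3.123, 0.001]
force: [-0.4, -0.2, -4.7]
finger_gap: 0.027
finger_force: 59.9
```

Request:
drive_tool --increments '[{"linear": [-0.06,-0.56,0],"turn": 0},{"linear": [-0.06,-0.56,0],"turn": 0},{"linear": [-0.06,-0.56,0],"turn": 0},{"linear": [-0.06,-0.56,0],"turn": 0},{"linear": [-0.06,-0.56,0],"turn": 0}]'

```text
time: 19.05
position: [0.4068, 0.0665, 0.1586]
tool_rot: [-0.332, -3.123, 0.001]
force: [-0.1, -0.4, -5.7]
finger_gap: 0.0266
finger_force: 59.9
```

Request:
drive_tool --increments '[{"linear": [-0.06,-0.56,0],"turn": 0},{"linear": [-0.06,-0.56,0],"turn": 0},{"linear": [-0.06,-0.56,0],"turn": 0},{"linear": [-0.06,-0.56,0],"turn": 0},{"linear": [-0.06,-0.5,0],"turn": 0}]'

```text
time: 19.68
position: [0.3955, -0.043, 0.1587]
tool_rot: [-0.332, -3.123, 0.0]
force: [0.6, 1.1, -4.6]
finger_gap: 0.0272
finger_force: 59.9
```

```bash
python3 go.py .5236 -.0711 .125 1.36
python3 - <<'E'
from h import *
# refine saw yaw/origin while the front is visible, and view
t=r.read_camera("top");s=r.read_camera("scene")
o=np.hstack([cv2.resize(t[130:250,280:380],(400,480)),cv2.resize(s[200:320,220:320],(400,480))]);cv2.imwrite("pics/s3.png",o)
E
```

```text
t 19.675 pos [ 0.3955 -0.043   0.1587] yyaw 1.3589 tilt -1.0 F [ 0.64  1.09 -4.63] gap 0.02715765703127298 59.945403488818556
units [-3.279 -0.013  0.837] turn -0.016303849589052705
```

View pics/s3.png

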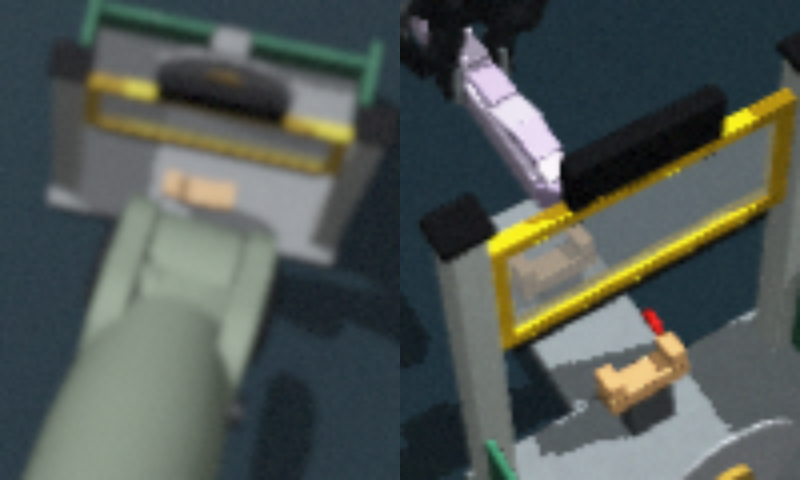

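Run:
```python
from h import *
cs,ct=[r.get_calibration(n) for n in("scene","top")]
T=lambda u,v:(280+(u+.5)/4-.5,130+(v+.5)/4-.5)
S=lambda u,v:(220+(u-400+.5)/4-.5,200+(v+.5)/4-.5)
X=np.array([.978,-.2085]);Y=np.array([.2085,.978])
def rep(n,P,e): d=P[:2]-[.55,-.0767];print(n,P.round(4),"saw",(d@X).round(4),(d@Y).round(4),round(e,4))
rep("sad2 +y",*tri(cs,S(673,345),ct,T(175,184)));rep("sad2 -y",*tri(cs,S(612,379),ct,T(229,194)))
h=cv2.cvtColor(r.read_camera("top"),cv2.COLOR_BGR2HSV).astype(int)[165:190,315:350]
m=((h[...,0]>5)&(h[...,0]<20)&(h[...,1]>60)&(h[...,2]>120)).astype(np.uint8)
c=max(cv2.findContours(m,0,1)[0],key=cv2.contourArea);q=cv2.minAreaRect(c);print(q)
P=onz(ct,q[0][0]+315,q[0][1]+165,.069);rep("sad2 rect centre @z.069",P,0)
for p in cv2.boxPoints(q): rep("corner",onz(ct,p[0]+315,p[1]+165,.07),0)
# tip of the held crystal vs. TCP prediction (dark bg)
rep("tip tri",onz(cs,*S(548,200),.1587-.0187+.013),0)
o=r.get_obs()["position"];rep("tip pred",np.r_[o[:2]+.1234*X,0],0)
```

```text
sad2 +y [ 0.6059 -0.0661  0.0758] saw 0.0525 0.022 0.0041
sad2 -y [ 0.5968 -0.1117  0.077 ] saw 0.053 -0.0245 0.0024
((14.121621131896973, 12.770271301269531), (16.604297637939453, 6.082762718200684), 9.462322235107422)
sad2 rect centre @z.069 [ 0.5994 -0.0874  0.069 ] saw 0.0505 -0.0002 0
corner [ 0.5931 -0.0583  0.07  ] saw 0.0383 0.027 0
corner [ 0.614  -0.0616  0.07  ] saw 0.0594 0.0281 0
corner [ 0.605  -0.1165  0.07  ] saw 0.0621 -0.0274 0
corner [ 0.5842 -0.113   0.07  ] saw 0.041 -0.0283 0
tip tri [ 0.5062 -0.0793  0.153 ] saw -0.0423 -0.0117 0
tip pred [ 0.5166 -0.0684  0.    ] saw -0.0344 0.0011 0
```

Request:
drive_tool --increments '[{"linear": [0,0,0.42],"turn": 0},{"linear": [0,0,0.42],"turn": 0},{"linear": [-0.2,0,0],"turn": 0},{"linear": [-0.4,0,0],"turn": 0},{"linear": [-0.4,0,0],"turn": 0}]'

```text
time: 20.45
position: [0.438, -0.0511, 0.1257]
tool_rot: [0.331, 3.122, -0.001]
force: [0.4, -0.5, -4.2]
finger_gap: 0.0268
finger_force: 60.1
```

Request:
drive_tool --increments '[{"linear": [-0.45,0,0],"turn": 0},{"linear": [-0.5,0,0],"turn": 0},{"linear": [-0.5,0,0],"turn": 0},{"linear": [-0.5,0,0],"turn": 0},{"linear": [-0.33,0,0],"turn": 0}]'

```text
time: 21.08
position: [0.527, -0.0703, 0.1252]
tool_rot: [0.332, 3.123, -0.0]
force: [-0.1, -0.4, -5.2]
finger_gap: 0.0268
finger_force: 60.1
```

```bash
python3 go.py .5236 -.0711 .0694 1.36
python3 - <<'E'
from h import *
s=r.read_camera("scene")
cv2.imwrite("pics/s4.png",cv2.resize(s[200:320,220:340],(600,600),interpolation=cv2.INTER_CUBIC))
E
```

```text
t 21.075 pos [ 0.527  -0.0703  0.1252] yyaw 1.3592 tilt -1.0 F [-0.1  -0.4  -5.18] gap 0.026774006590857182 60.1316093292553
units [ 0.081 -0.036  1.394] turn -0.010891405994762819
```

View pics/s4.png

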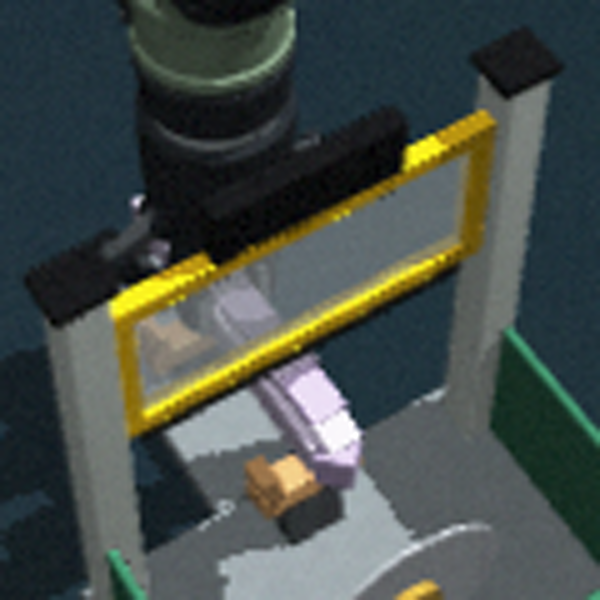

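The picture shows the crystal's tip past the sash at (355,470), pixel (290.6,293.6) in the full frame. I'll check its position.

Run:
```python
from h import *
cs=r.get_calibration("scene");X=np.array([.978,-.2085]);Y=np.array([.2085,.978])
for v in(292.,294,296.5):
  P=onz(cs,290.6,v,.1195);d=P[:2]-[.55,-.0767];print(v,P.round(4),d@X,d@Y)
p=r.get_obs()["position"];print(proj(cs,np.r_[p[:2]+.1234*X,.1195]), proj(cs,np.r_[p[:2]+.1234*X-.014*Y*0,.1065]))
```

```text
292.0 [ 0.6413 -0.0905  0.1195] 0.09217330530682272 0.005532845794046138
294 [ 0.6452 -0.0945  0.1195] 0.0967880112158933 0.0024751850440042837
296.5 [ 0.65   -0.0994  0.1195] 0.10250628956483063 -0.0013136924294208823
[291.1593871  295.52688025] [291.03262244 298.12989306]
```

Request:
drive_tool --increments '[{"linear": [0.08,-0.03,0.25],"turn": 0},{"linear": [0,0,0.3],"turn": 0},{"linear": [0,0,0.25],"turn": 0},{"linear": [0,0,0.1],"turn": 0},{"linear": [0,0,0],"turn": 0}]'

```text
time: 21.75
position: [0.5211, -0.0703, 0.0885]
tool_rot: [-0.332, -3.123, -0.0]
force: [-0.2, -0.9, -3.3]
finger_gap: 0.0269
finger_force: 60.2
```

Request:
drive_tool --increments '[{"linear": [0,0,0.05],"turn": 0},{"linear": [0,0,0.05],"turn": 0},{"linear": [0,0,0.05],"turn": 0},{"linear": [0,0,0],"turn": 0},{"linear": [0,0,0],"turn": 0}]'

```text
time: 22.38
position: [0.5216, -0.0704, 0.0833]
tool_rot: [0.332, 3.123, -0.0]
force: [-3.4, 1.8, 1.4]
finger_gap: 0.0269
finger_force: 61.1
```

Request:
drive_tool --increments '[{"linear": [0,0,0.05],"turn": 0},{"linear": [0,0,0.05],"turn": 0},{"linear": [0,0,0.05],"turn": 0},{"linear": [0,0,0],"turn": 0},{"linear": [0,0,0],"turn": 0}]'

```text
time: 23.0
position: [0.521, -0.0704, 0.0766]
tool_rot: [-0.332, -3.123, 0.0]
force: [-4.3, -0.7, 1.7]
finger_gap: 0.0269
finger_force: 61.2
```

Pivoting gently in the grip. I'll continue to the floor.

Request:
drive_tool --increments '[{"linear": [0,0,0.05],"turn": 0},{"linear": [0,0,0.05],"turn": 0},{"linear": [0,0,0.04],"turn": 0},{"linear": [0,0,0],"turn": 0},{"linear": [0,0,0],"turn": 0}]'

```text
time: 23.62
position: [0.5209, -0.0702, 0.071]
tool_rot: [-0.332, -3.123, -0.0]
force: [-5.2, 0.4, 2.8]
finger_gap: 0.0267
finger_force: 61.5
```

Request:
drive_tool --increments '[{"linear": [0,0,0.03],"turn": 0},{"linear": [0,0,0.03],"turn": 0},{"linear": [0,0,0],"turn": 0},{"linear": [0,0,0],"turn": 0},{"linear": [0,0,0],"turn": 0}]'

```text
time: 24.25
position: [0.5207, -0.0702, 0.0688]
tool_rot: [-0.331, -3.123, -0.0]
force: [-6.4, -0.2, 3.5]
finger_gap: 0.0269
finger_force: 61.9
```

Request:
drive_tool --increments '[{"linear": [0,0,0.03],"turn": 0},{"linear": [0,0,0.03],"turn": 0},{"linear": [0,0,0],"turn": 0},{"linear": [0,0,0],"turn": 0},{"linear": [0,0,0],"turn": 0}]'

```text
time: 24.88
position: [0.5208, -0.0702, 0.0687]
tool_rot: [-0.331, -3.124, 0.0]
force: [-13.0, 1.8, 25.6]
finger_gap: 0.0271
finger_force: 64.7
```

Request:
drive_tool --increments '[{"linear": [0,0,-0.05],"turn": 0},{"linear": [0,0,0],"turn": 0},{"linear": [0,0,0],"turn": 0},{"linear": [0,0,0],"turn": 0},{"linear": [0,0,0],"turn": 0}]'

```text
time: 25.5
position: [0.5209, -0.0702, 0.0687]
tool_rot: [-0.331, -3.123, -0.0]
force: [-6.5, 0.4, 6.7]
finger_gap: 0.027
finger_force: 62.3
```

Request:
drive_tool --increments '[{"linear": [0,0,0],"turn": 0},{"linear": [0,0,0],"turn": 0},{"linear": [0,0,0],"turn": 0},{"linear": [0,0,0],"turn": 0},{"linear": [0,0,0],"turn": 0}]' --hand 0

```text
time: 26.12
position: [0.5215, -0.0704, 0.0684]
tool_rot: [0.332, 3.124, 0.0]
force: [0.8, 0.2, -0.7]
finger_gap: 0.0853
finger_force: 0.0
```

Request:
drive_tool --increments '[{"linear": [0,0,-0.2],"turn": 0},{"linear": [0,0,-0.5],"turn": 0},{"linear": [0,0,-0.8],"turn": 0},{"linear": [0,0,-0.9],"turn": 0},{"linear": [0,0,-0.9],"turn": 0}]'

```text
time: 26.75
position: [0.5213, -0.0703, 0.2022]
tool_rot: [0.332, 3.124, -0.0]
force: [0.9, -0.0, -0.3]
finger_gap: 0.0857
finger_force: 0.0
```

Request:
drive_tool --increments '[{"linear": [0,0,-0.9],"turn": 0},{"linear": [0,0,-1],"turn": 0},{"linear": [0,0,-1],"turn": 0},{"linear": [0,0,-1],"turn": 0},{"linear": [0,0,-0.6],"turn": 0}]'

```text
time: 27.38
position: [0.5217, -0.0704, 0.3834]
tool_rot: [0.331, 3.121, -0.001]
force: [0.7, 0.0, -0.9]
finger_gap: 0.0854
finger_force: 0.0
```

```bash
python3 go.py .6032 -.0895 .383 -.2095
python3 - <<'E'
from h import *
s=r.read_camera("scene")
cv2.imwrite("pics/s5.png",cv2.resize(s[200:320,220:340],(600,600),interpolation=cv2.INTER_CUBIC))
E
```

```text
t 27.375 pos [ 0.5217 -0.0704  0.3834] yyaw 1.3592 tilt -1.0 F [ 0.74  0.05 -0.93] gap 0.0854452494453166 0.0
units [-2.093 -0.039  0.016] turn 22.47042585599723
```

View pics/s5.png

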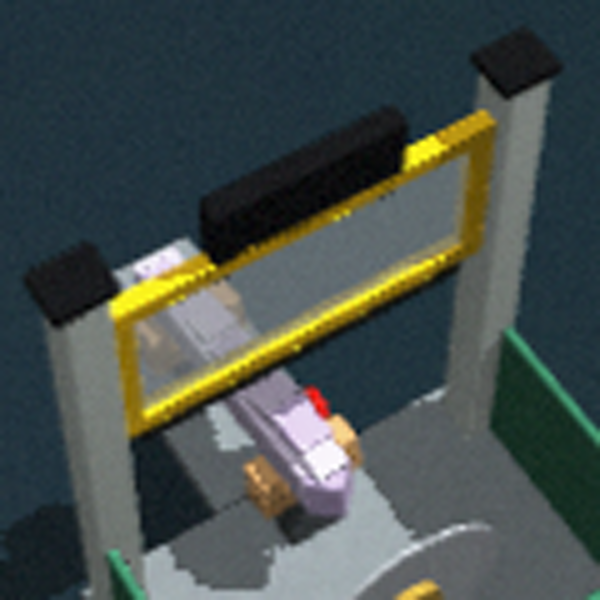

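Run:
```python
from h import *
cs=r.get_calibration("scene");X=np.array([.978,-.2085]);Y=np.array([.2085,.978])
for q in[(288.6,300),(289.5,301.)]:
  P=onz(cs,*q,.084);d=P[:2]-[.55,-.0767];print(P.round(4),"tip saw x,y",d@X,d@Y)
```

```text
[ 0.6402 -0.0955  0.084 ] tip saw x,y 0.09214875964839353 0.00044493936258827444
[ 0.6438 -0.0958  0.084 ] tip saw x,y 0.09571559633332334 0.0008276537903618303
```

Request:
drive_tool --increments '[{"linear": [-0.42,-0.01,0],"turn": 0},{"linear": [-0.42,-0.01,0],"turn": 0},{"linear": [-0.42,-0.01,0],"turn": 0},{"linear": [-0.42,-0.01,0],"turn": 0},{"linear": [-0.42,0,0],"turn": 0}]'

```text
time: 28.05
position: [0.6035, -0.0896, 0.3802]
tool_rot: [-0.332, -3.124, -0.0]
force: [-0.3, -0.2, -0.2]
finger_gap: 0.0854
finger_force: 0.0
```

Request:
drive_tool --increments '[{"linear": [0,0,0],"turn": 0.9},{"linear": [0,0,0],"turn": 0.9},{"linear": [0,0,0],"turn": 0.9},{"linear": [0,0,0],"turn": 0.9},{"linear": [0,0,0],"turn": 0.9}]'

```text
time: 28.68
position: [0.6029, -0.0895, 0.3802]
tool_rot: [-0.819, -3.032, -0.0]
force: [0.6, 0.9, -0.0]
finger_gap: 0.0854
finger_force: 0.0
```

Request:
drive_tool --increments '[{"linear": [0,0,0],"turn": 0.9},{"linear": [0,0,0],"turn": 0.9},{"linear": [0,0,0],"turn": 0.9},{"linear": [0,0,0],"turn": 0.9},{"linear": [0,0,0],"turn": 0.9}]'

```text
time: 29.3
position: [0.603, -0.0895, 0.3802]
tool_rot: [-1.284, -2.867, 0.0]
force: [-0.0, 0.3, 0.2]
finger_gap: 0.0854
finger_force: 0.0
```

Request:
drive_tool --increments '[{"linear": [0,0,0],"turn": 0.9},{"linear": [0,0,0],"turn": 0.9},{"linear": [0,0,0],"turn": 0.9},{"linear": [0,0,0],"turn": 0.9},{"linear": [0,0,0],"turn": 0.9}]'

```text
time: 29.92
position: [0.6029, -0.0895, 0.3802]
tool_rot: [-1.716, -2.631, 0.0]
force: [0.8, -0.5, -0.7]
finger_gap: 0.085
finger_force: 0.0
```

Request:
drive_tool --increments '[{"linear": [0,0,0],"turn": 0.9},{"linear": [0,0,0],"turn": 0.9},{"linear": [0,0,0],"turn": 0.9},{"linear": [0,0,0],"turn": 0.9},{"linear": [0,0,0],"turn": 0.9}]'

```text
time: 30.55
position: [0.6029, -0.0895, 0.3802]
tool_rot: [-2.107, -2.33, 0.0]
force: [0.0, 0.1, -0.5]
finger_gap: 0.0856
finger_force: 0.0
```

Request:
drive_tool --increments '[{"linear": [0,0,0],"turn": 0.9},{"linear": [0,0,0],"turn": 0.9},{"linear": [0,0,0],"turn": 0.9},{"linear": [0,0,0],"turn": 0.9},{"linear": [0,0,0],"turn": 0.9}]'

```text
time: 31.18
position: [0.6029, -0.0895, 0.3802]
tool_rot: [-2.445, -1.972, 0.0]
force: [-0.2, -0.1, -0.0]
finger_gap: 0.0855
finger_force: 0.0
```

```bash
python3 go.py .6032 -.0895 .3029 -.2095
```

```text
t 31.175 pos [ 0.6029 -0.0895  0.3802] yyaw -0.2136 tilt -1.0 F [-0.17 -0.09 -0.05] gap 0.08545454192770358 0.0
units [0.    0.008 1.933] turn -0.05884784946338221
```

Request:
drive_tool --increments '[{"linear": [0,0,0.5],"turn": -0.05},{"linear": [0,0,0.6],"turn": 0},{"linear": [0,0,0.5],"turn": 0},{"linear": [0,0,0.25],"turn": 0},{"linear": [0,0,0.09],"turn": 0}]'

```text
time: 31.8
position: [0.603, -0.0895, 0.3025]
tool_rot: [-2.44, -1.978, 0.001]
force: [-0.0, 0.0, 0.2]
finger_gap: 0.0855
finger_force: 0.0
```

Request:
drive_tool --increments '[{"linear": [0,0,0],"turn": 0},{"linear": [0,0,0],"turn": 0},{"linear": [0,0,0],"turn": 0},{"linear": [0,0,0],"turn": 0},{"linear": [0,0,0],"turn": 0}]'

```text
time: 32.42
position: [0.6033, -0.0896, 0.303]
tool_rot: [2.44, 1.979, 0.0]
force: [0.7, 0.2, -0.6]
finger_gap: 0.0854
finger_force: 0.0
```

Request:
drive_tool --increments '[{"linear": [0,0,0],"turn": 0},{"linear": [0,0,0],"turn": 0},{"linear": [0,0,0],"turn": 0},{"linear": [0,0,0],"turn": 0},{"linear": [0,0,0],"turn": 0}]' --hand 1

```text
time: 33.05
position: [0.6031, -0.0895, 0.3029]
tool_rot: [-2.44, -1.978, 0.0]
force: [-0.8, -0.2, 0.4]
finger_gap: 0.0136
finger_force: 60.7
```

Request:
drive_tool --increments '[{"linear": [0,0,0.2],"turn": 0},{"linear": [0,0,0.4],"turn": 0},{"linear": [0,0,0.4],"turn": 0},{"linear": [0,0,0.3],"turn": 0},{"linear": [0,0,0.15],"turn": 0}]'

```text
time: 33.67
position: [0.6031, -0.0895, 0.2452]
tool_rot: [2.44, 1.978, 0.0]
force: [-2.7, 0.4, 6.6]
finger_gap: 0.0134
finger_force: 61.7
```

Request:
drive_tool --increments '[{"linear": [0,0,0.05],"turn": 0},{"linear": [0,0,0],"turn": 0},{"linear": [0,0,0],"turn": 0},{"linear": [0,0,0],"turn": 0},{"linear": [0,0,0],"turn": 0}]'

```text
time: 34.3
position: [0.6031, -0.0895, 0.2433]
tool_rot: [2.44, 1.979, 0.0]
force: [-3.4, 1.1, 5.4]
finger_gap: 0.0132
finger_force: 61.5
```

```bash
cat > f.py <<'E'
from h import *
F=[];Z=[]
for i in range(8):
    s=r.read_camera("scene");o=r.get_obs();F.append(o["force"]);Z.append(o["position"][2])
print("t",o["time"],"z",np.mean(Z).round(5),"F",np.mean(F,0).round(2),"sd",np.std(F,0).round(2))
cv2.imwrite("pics/last.png",cv2.resize(s[235:325,230:320],(600,600),interpolation=cv2.INTER_CUBIC))
E
python3 f.py
```

```text
t 34.7 z 0.24326 F [-2.67  0.81  5.12] sd [0.35 0.5  0.3 ]
```

View pics/last.png

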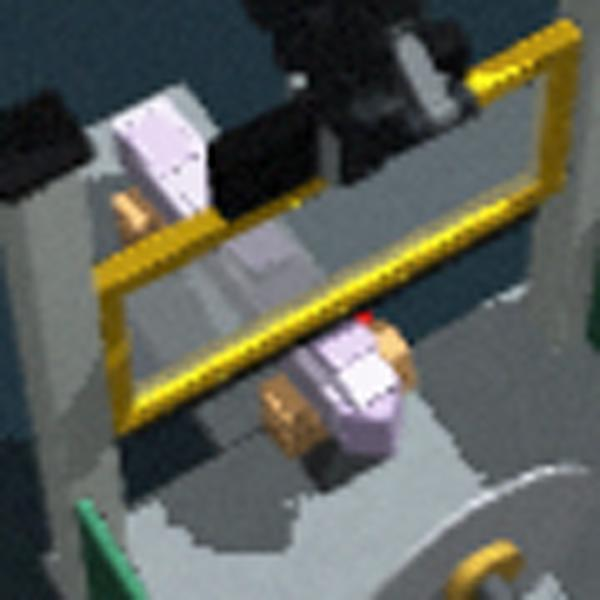

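The sash is lowered to about 36 mm. The lip is the dark line under the yellow bar at (330,335), and it is still just clear of the crystal. The free-sliding force averages about 5.1 N. I'll step down from here.

Request:
drive_tool --increments '[{"linear": [0,0,0.05],"turn": 0},{"linear": [0,0,0.05],"turn": 0},{"linear": [0,0,0.05],"turn": 0},{"linear": [0,0,0],"turn": 0},{"linear": [0,0,0],"turn": 0}]'

```text
time: 35.33
position: [0.6031, -0.0896, 0.2371]
tool_rot: [-2.44, -1.979, 0.0]
force: [-2.2, 0.0, 5.3]
finger_gap: 0.0131
finger_force: 61.5
```

```bash
python3 f.py
```

```text
t 35.725 z 0.23708 F [-2.89  0.66  5.58] sd [0.38 0.45 0.49]
```

Request:
drive_tool --increments '[{"linear": [0,0,0.03],"turn": 0},{"linear": [0,0,0.03],"turn": 0},{"linear": [0,0,0],"turn": 0},{"linear": [0,0,0],"turn": 0},{"linear": [0,0,0],"turn": 0}]'

```text
time: 36.35
position: [0.6031, -0.0896, 0.2347]
tool_rot: [-2.44, -1.979, 0.0]
force: [-2.7, 1.0, 5.5]
finger_gap: 0.0134
finger_force: 61.6
```

```bash
python3 f.py
```

```text
t 36.75 z 0.23466 F [-3.06  0.98  5.06] sd [0.32 0.37 0.41]
```

Request:
drive_tool --increments '[{"linear": [0,0,0.03],"turn": 0},{"linear": [0,0,0.03],"turn": 0},{"linear": [0,0,0],"turn": 0},{"linear": [0,0,0],"turn": 0},{"linear": [0,0,0],"turn": 0}]'

```text
time: 37.38
position: [0.6031, -0.0896, 0.2322]
tool_rot: [-2.44, -1.979, 0.0]
force: [-3.4, 1.2, 4.9]
finger_gap: 0.0131
finger_force: 61.6
```

```bash
python3 f.py
```

```text
t 37.775 z 0.23226 F [-3.05  0.71  5.18] sd [0.33 0.48 0.36]
```

Request:
drive_tool --increments '[{"linear": [0,0,0.03],"turn": 0},{"linear": [0,0,0.03],"turn": 0},{"linear": [0,0,0],"turn": 0},{"linear": [0,0,0],"turn": 0},{"linear": [0,0,0],"turn": 0}]'

```text
time: 38.4
position: [0.6031, -0.0896, 0.2299]
tool_rot: [2.44, 1.979, -0.0]
force: [-2.6, 0.2, 5.5]
finger_gap: 0.0135
finger_force: 61.6
```

```bash
python3 f.py
```

```text
t 38.8 z 0.22988 F [-2.98  0.81  5.32] sd [0.47 0.29 0.25]
```

Request:
drive_tool --increments '[{"linear": [0,0,0.03],"turn": 0},{"linear": [0,0,0.03],"turn": 0},{"linear": [0,0,0],"turn": 0},{"linear": [0,0,0],"turn": 0},{"linear": [0,0,0],"turn": 0}]'

```text
time: 39.42
position: [0.6031, -0.0895, 0.2277]
tool_rot: [2.44, 1.979, 0.0]
force: [-3.3, -0.0, 6.5]
finger_gap: 0.0135
finger_force: 61.9
```

```bash
python3 f.py
```

```text
t 39.825 z 0.2277 F [-3.42  0.89  6.61] sd [0.35 0.63 0.48]
```

Request:
drive_tool --increments '[{"linear": [0,0,0.02],"turn": 0},{"linear": [0,0,0.02],"turn": 0},{"linear": [0,0,0],"turn": 0},{"linear": [0,0,0],"turn": 0},{"linear": [0,0,0],"turn": 0}]'

```text
time: 40.45
position: [0.6031, -0.0895, 0.2263]
tool_rot: [2.44, 1.979, 0.0]
force: [-3.5, 1.0, 7.8]
finger_gap: 0.0128
finger_force: 62.0
```

```bash
python3 f.py
```

```text
t 40.85 z 0.22634 F [-3.49  0.57  7.49] sd [0.13 0.32 0.47]
```

The slope of about 0.65 N/mm matches the lip, which is now pressing with about 2.2 N. Letting go.

Request:
drive_tool --increments '[{"linear": [0,0,0],"turn": 0},{"linear": [0,0,0],"turn": 0},{"linear": [0,0,0],"turn": 0},{"linear": [0,0,0],"turn": 0},{"linear": [0,0,0],"turn": 0}]' --hand 0

```text
time: 41.48
position: [0.6033, -0.0896, 0.2256]
tool_rot: [-2.44, -1.979, 0.0]
force: [-0.1, -0.3, 0.2]
finger_gap: 0.0852
finger_force: 0.0
```

Request:
drive_tool --increments '[{"linear": [0,0,-0.2],"turn": 0},{"linear": [0,0,-0.6],"turn": 0},{"linear": [0,0,-0.9],"turn": 0},{"linear": [0,0,-0.9],"turn": 0},{"linear": [0,0,-0.6],"turn": 0}]'

```text
time: 42.1
position: [0.6036, -0.0897, 0.3564]
tool_rot: [2.438, 1.977, 0.003]
force: [0.4, 0.4, -0.6]
finger_gap: 0.0856
finger_force: 0.0
```

```bash
python3 f.py; cp pics/last.png pics/final.png
python3 - <<'E'
from h import *
cs=r.get_calibration("scene");h=cv2.cvtColor(r.read_camera("scene"),cv2.COLOR_BGR2HSV).astype(int)[200:310,200:335]
m=(h[...,0]>=20)&(h[...,0]<32)&(h[...,1]>150)&(h[...,2]>90);y,x=np.nonzero(m);print(len(x),x.mean()+200,y.mean()+200,proj(cs,[.6035,-.0885,.142+.0195]))
E
```

```text
t 42.5 z 0.3544 F [0.33 0.29 0.12] sd [0.53 0.23 0.85]
638 280.4247648902821 272.12539184952976 [280.51114033 272.98404496]
```

View pics/final.png

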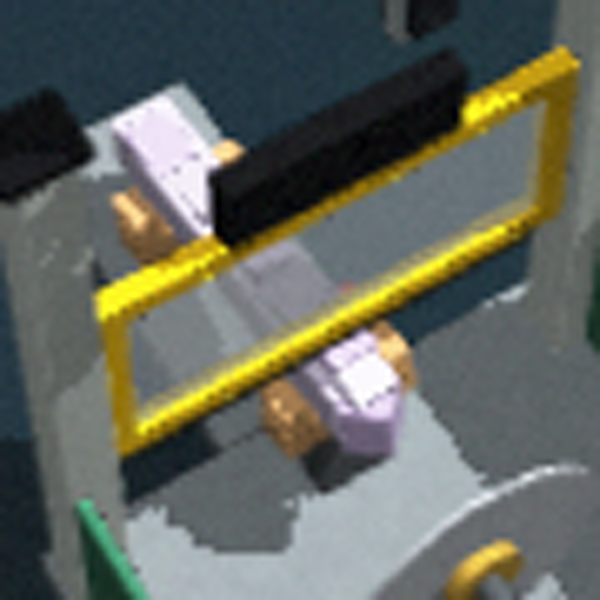

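The sash rests on the crystal. The crystal is unmoved, with its tip at (390,440), it lies in both saddles, and the gripper is clear of everything. Handing in.

```bash
python3 -c "
from bench import r
print(r.close_job())"
```

```text
the job is handed in; nothing more can be done
None
```

I handed the job in at about 42 s, with no verdict returned: the crystal lies flat side down in both saddles, its tip about 40–45 mm past the sash, with the lip resting on it at about 2 N, the gripper clear, and the rock, pliers and dish not touched.

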